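# Slide the stray spice jar home

## Robot

A 7-joint arm with a two-finger parallel gripper is mounted at the origin on a cart in front of the work surface, level with it; the furniture and walls round the work are solid. World frame = base frame: x ahead of the robot, y to its left, z up, the work surface at z = 0. Lengths are in m, angles in rad, forces in N, time in s.
With the tool pointing down it reaches from about 0.35 to 0.9 m from the base axis. Payload 8.1 kg.
Tool frame: the origin (TCP) lies at the very end of the fingers, on their centre line; the grasp point (between the pads) lies 19 mm behind it; z points along the fingers, y is the line along which they close (so a half turn about z gives the same grasp; the last joint's range is limited). The gripper opens to 85 mm and grips with 20 to 120 N. Pads are 22 mm wide; open, the fingers measure 114 mm over their backs; the gripper's body (76 mm by 85 mm) begins 54 mm behind the grasp point. The pads swing forward as they close: fully open they stand 13 mm farther back than shut.
Start: joints at [1.235, 0.434, 0.025, 1.573, -0.012, 1.134, -0.075], TCP at [0.144, -0.608, 0.231] pointing down, gripper open.
Joint ranges: [-2.62, 2.62], [-0.44, 2.09], [-1.27, 1.32], [0.08, 2.57], [-1.32, 4.46], [0.12, 2], [-2.74, 2.74]. Speed limits (rad/s): [2.22, 2.22, 3.01, 3.01, 3.14, 3.14, 3.14].

## Interface

Orientations are given as a unit quaternion [x, y, z, w].
In Python, from bench import r gives the robot as it stands. The module is installed in compiled form; this text tells all that it offers.
- The arm moves only by the tool move_arm, never from a script. Its argument "targets" is a list that holds one entry, the list of rows, each a list of 7 numbers: the turn, a rotation vector about the tool's x, y, z scaled (see below), then the shift along the tool's x, y, z scaled (see below), then the closure, from -1 (fully open) to 1 (shut). In form: [[[rx, ry, rz, dx, dy, dz, claw], ...]]. A call has 1 to 5 rows; each row shifts and turns the commanded pose from where the row before left it, along the tool's axes as they then stand; what a row does not reach is not made up. The controller multiplies each number of a shift by 0.04 m and each number of a turn by 0.15 rad. A row lasts 1/10 s, in which the tool goes at most 50 mm and 8.59 degrees, less where a joint would pass 70% of its speed; a pose out of reach is approached as far as the arm can. A call with a number of a shift or a turn outside -1 to 1 is refused whole. A call with a gripper value outside its range is refused whole. The fingers move at their own pace and stop on an object; "newtons" is the grip in N (left out, the last holds). Time passes only in rows, so rows that do not move let the fingers close. It gives the time, the measured TCP pose, the force, the opening and the grip force at its end, in the units of the state.
- r.sense(): the state, without advancing time (a new reading comes with each control period).
- r.capture(name): name is "side" or "top"; returns the picture (420x560x3 uint8, red, green, blue); there is no depth.
- r.camera_model(name): a dict with "mtx" (3x3 intrinsics, pixels), "cam_to_world" (4x4, takes a point from camera to world coordinates). Camera axes: x right, y up, looking along -z (the intrinsics and any distortion apply to the point x, -y, -z); pixel columns grow to the right and rows downward; lengths in m; the calibration is good to about 2 mm. A picture is of the moment at which its call begins. camera_model takes no time and is no camera call.
- r.finish_job(): hands the job in; it is judged then, once.
The state is a dict: "time_s": time; "q": joint angles; "dq": joint speeds; "tau": joint torques, N m; "tool_pos": TCP position; "tcp_rot": TCP orientation; "force": force on the tool from outside, world axes, zero at the start; "wrist_torque": the same for the moment, N m; "opening": finger opening in m; "finger_force": force on a finger pad.
Only numpy, scipy, OpenCV 4.12 (cv2) and the standard library are available. Lean on these libraries where they do the work, as an engineer would, in place of code of your own. Each camera call takes 0.05 s, during which the arm holds its last target. There are 200 camera calls.

## Task

Push the tall spice jar that stands out in front of the low wooden spice tidy into the tidy's empty bay, right up against the back board, and leave it standing there. Push it low on its body so that it slides upright on the worktop all the way: do not lift it or let it tip. Do not disturb the two shakers already in the tidy or the other things on the worktop.

Things in the scene. Friction and masses are not known exactly. Their poses are not given: they have to be found in the camera images.
- spice_b: the jar to be moved: round clear upright jar with a red screw cap, 106 mm high; body 42 mm across, cap (top 20 mm) 45 mm; 0.1 kg. It stands loose in front of the tidy, 85 to 110 mm on the robot's side of the row of bays. Origin: centre of its underside, z up along the jar. It slides when pushed below about 25 mm and tips when pushed high up.
- spice_tidy: low wooden stand fixed on the worktop: three bays in a row, open at the front, no floor. Origin: on the worktop in the middle bay, where a home jar's axis stands. x points into the bays, y along the row, z up. Bays at y = -66, 0, +66 mm, 58 mm wide inside. Back board 206 mm wide, 44 mm high, front face at x = +22.5 mm. Dividers 8 mm thick, 30 mm high, rounded front ends reach x = -21 mm.
- jar_mat: a flat round cork mat, 48 mm across and under 1 mm thick (no edge that can be felt), lying fixed in the empty bay. Origin: its centre, which is where the axis of the jar stands when home; its x and y axes are parallel to those of the tidy. A jar touching the back board reads x = +1.5 mm in this frame.
- shaker_a: a small round salt shaker with a domed metal top, 44 mm across and 90 mm high, standing in another bay of the tidy; leave it. Origin: centre of its underside.
- shaker_b: a salt shaker of the same shape and size, standing in the remaining bay of the tidy; leave it. Origin: centre of its underside.
- tuna_tin: a low round tin, 86 mm across and 40 mm high, beside the tidy's +y end; leave it. Origin: centre of its underside.
- capsule_2: a coffee capsule, 37 mm across and 28 mm high, beside the tidy's -y end; leave it. Origin: centre of its underside.
- mug_tea: a mug with handle, 92 mm high, on the worktop to the right; leave it. Origin: under its middle.
- lemon: a lemon, 72 x 57 x 58 mm, to the left; leave it. Origin: under its middle.
- capsule_0: a coffee capsule, 37 mm across and 28 mm high, to the right; leave it. Origin: under its middle.
- capsule_1: another coffee capsule of the same size, to the right and nearer the robot; leave it. Origin: under its middle.
- bean_tin: a round tin, 75 mm across and 58 mm high, at the back left; leave it. Origin: centre of its underside.

How it is judged:
At the end, for the whole second after the job is handed in: The jar stands upright (within 0.05 rad) and at rest on the worktop in the empty bay, its axis no more than 6 mm short of the mat's centre along the bay (at most 7.5 mm from the back board) and within 13 mm of it sideways (x of spice_b in the frame of jar_mat between -0.006 and 0.008 m and y of spice_b in the frame of jar_mat between -0.013 and 0.013 m and angle between spice_b's own z axis and vertical below 0.05 rad and height (world z) of spice_b below 0.004 m and linear speed of spice_b below 0.01 m/s); the robot touches nothing.
It fails at once if the jar is tipped by more than 0.2 rad (angle between spice_b's own z axis and vertical above 0.2 rad).
It fails at once if the jar is lifted more than 8 mm off the worktop (height (world z) of spice_b above 0.008 m).
It fails at once if a shaker already in the tidy is moved by more than 12 mm or tipped (distance of any of shaker_a, shaker_b from where it was at the start of the episode above 0.012 m or angle between any of shaker_a, shaker_b's own z axis and vertical above 0.2 rad).
It fails at once if another thing on the worktop is moved by more than 20 mm (distance of any of tuna_tin, capsule_2, mug_tea, lemon, capsule_0, capsule_1, bean_tin from where it was at the start of the episode above 0.02 m).
It also fails if it takes over 64 s, if anything falls off the work surface, if the arm or the gripper's body presses on something with over 40 N, if the wrist force passes 120 N, or if a joint passes its speed limit or range.

## Working session

There is one attempt and no reset: what is moved stays moved. The work goes in short steps, Python scripts to look and compute and a tool call to move; the robot and the scene stay as the last step left them, time stands still between calls to the robot, and variables do not carry over. Pictures are saved under pics/ and viewed, at most 10 in all, crops included, and the job is handed in when it is done.

Besides the shell and the picture viewer there is one more tool, called after ">>>" by a JSON object that holds its "api" and its "payload". move_arm: Moves the arm, as the interface text tells. Its arguments: {"type":"object","properties":{"targets":{"type":"array"},"newtons":{"type":"number"}},"required":["targets"]}

```bash
mkdir -p pics
python3 - <<'E'
from bench import r
import cv2,numpy as np
for n in("top","side"):
    im=r.capture(n);cv2.imwrite(f"pics/{n}0.png",cv2.cvtColor(im,cv2.COLOR_RGB2BGR))
    m=r.camera_model(n);print(n,np.round(m["mtx"],1).tolist(),np.round(m["cam_to_world"],3).tolist(),[k for k in m])
s=r.sense();print({k:np.round(v,3).tolist() for k,v in s.items()})
E
```

```text
top [[383.5, 0.0, 277.0], [0.0, 383.5, 213.5], [0.0, 0.0, 1.0]] [[-0.011, 0.995, -0.098, 0.445], [-1.0, -0.013, -0.015, 0.037], [-0.016, 0.098, 0.995, 1.209], [0.0, 0.0, 0.0, 1.0]] ['mtx', 'cam_to_world']
side [[524.8, 0.0, 272.5], [0.0, 524.8, 205.2], [0.0, 0.0, 1.0]] [[0.974, 0.102, -0.202, 0.259], [-0.225, 0.503, -0.834, -1.126], [0.017, 0.858, 0.513, 0.771], [0.0, 0.0, 0.0, 1.0]] ['mtx', 'cam_to_world']
{'time_s': 0.1, 'q': [1.235, 0.435, 0.025, 1.574, -0.012, 1.134, -0.075], 'dq': [0.0, -0.001, -0.001, -0.004, -0.001, -0.001, 0.001], 'tau': [0.003, -67.175, 1.028, -31.69, 0.016, 0.007, 0.0], 'tool_pos': [0.144, -0.608, 0.231], 'tcp_rot': [0.993, 0.116, -0.0, -0.001], 'force': [-0.24, 0.44, -0.432], 'wrist_torque': [0.034, 0.048, 0.045], 'finger_force': 0.0, 'opening': 0.086}
```

View pics/top0.png

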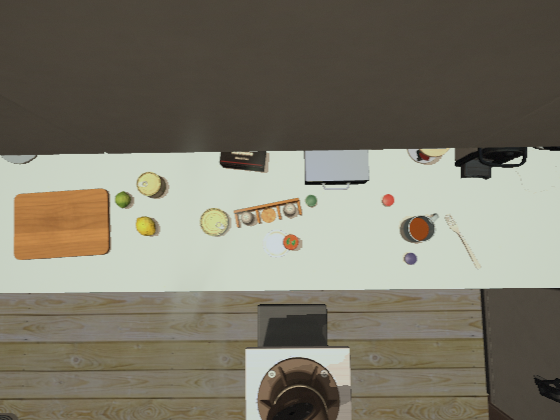

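View pics/side0.png

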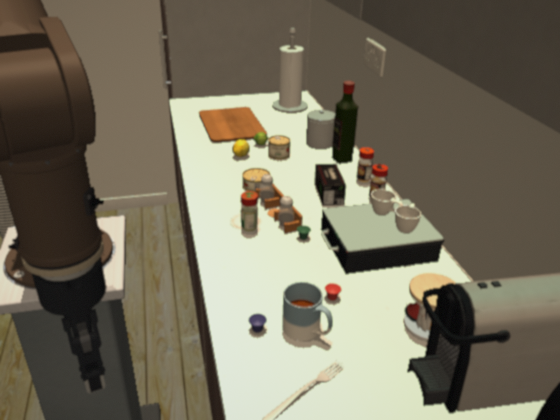

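The top view shows the jar's red cap at (291,242) and the tidy from about (237,218) to (300,207). Shakers stand at (247,218) and (290,210), and the mat in the empty middle bay is at (268,214). The side view has the jar at (249,212). Next I'll zoom in and measure.

```bash
cat > h.py <<'E'
from bench import r
import cv2,numpy as np
def ray(n,px):
    m=r.camera_model(n);K=np.array(m["mtx"]);T=np.array(m["cam_to_world"])
    d=np.linalg.inv(K)@[px[0],px[1],1];d=np.array([d[0],-d[1],-d[2]])
    return T[:3,3],T[:3,:3]@d
def plane(n,px,z):
    o,d=ray(n,px);return o+d*(z-o[2])/d[2]
def proj(n,p):
    m=r.camera_model(n);K=np.array(m["mtx"]);T=np.array(m["cam_to_world"])
    c=T[:3,:3].T@(np.array(p)-T[:3,3]);u=K@[c[0],-c[1],-c[2]];return u[:2]/u[2]
def blobs(n,im,lo,hi,box,mn=6):
    h=cv2.cvtColor(im,cv2.COLOR_RGB2HSV);m=cv2.inRange(h,np.array(lo),np.array(hi))
    if lo[0]==0: m|=cv2.inRange(h,np.array([170,lo[1],lo[2]]),np.array([180,255,255]))
    k=np.zeros_like(m);x0,y0,x1,y1=box;k[y0:y1,x0:x1]=m[y0:y1,x0:x1]
    N,L,S,C=cv2.connectedComponentsWithStats(k)
    return [(np.round(C[i],2).tolist(),S[i].tolist()) for i in range(1,N) if S[i][4]>=mn],k
E
python3 - <<'E'
from h import *
t=r.capture("top");s=r.capture("side")
a=cv2.resize(t[185:265,225:325],None,fx=7,fy=7,interpolation=cv2.INTER_CUBIC)
cv2.imwrite("pics/tc.png",a[:,:,::-1])
a=cv2.resize(s[160:250,220:320],None,fx=6,fy=6,interpolation=cv2.INTER_CUBIC)
cv2.imwrite("pics/sc.png",a[:,:,::-1])
print("red top",blobs("top",t,(0,120,60),(9,255,255),(225,225,325,265))[0])
print("red side",blobs("side",s,(0,120,60),(9,255,255),(220,180,270,215))[0])
b,k=blobs("top",t,(5,90,60),(18,255,255),(225,190,310,232));print("wood",b)
h=cv2.cvtColor(t,cv2.COLOR_RGB2HSV);print(h[214,262:276].tolist(),h[203,262:276:3].tolist())
E
```

```text
red top [([292.28, 244.17], [285, 235, 13, 15, 47]), ([284.33, 240.33], [284, 237, 2, 8, 9])]
red side [([249.15, 199.9], [241, 193, 17, 13, 146])]
wood [([270.47, 209.43], [234, 198, 68, 25, 498]), ([236.86, 220.21], [235, 214, 5, 13, 28])]
[[18, 123, 205], [18, 123, 205], [18, 123, 205], [18, 129, 205], [17, 133, 204], [17, 128, 205], [20, 116, 205], [21, 113, 205], [19, 121, 205], [18, 128, 204], [16, 129, 201], [16, 133, 200], [17, 128, 205], [18, 96, 205]] [[47, 17, 213], [45, 17, 213], [20, 54, 165], [15, 155, 192], [15, 155, 199]]
```

View pics/tc.png

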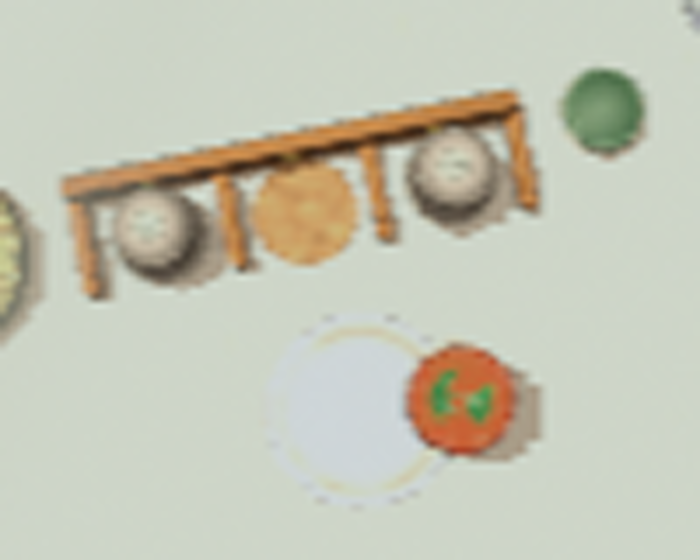

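View pics/sc.png

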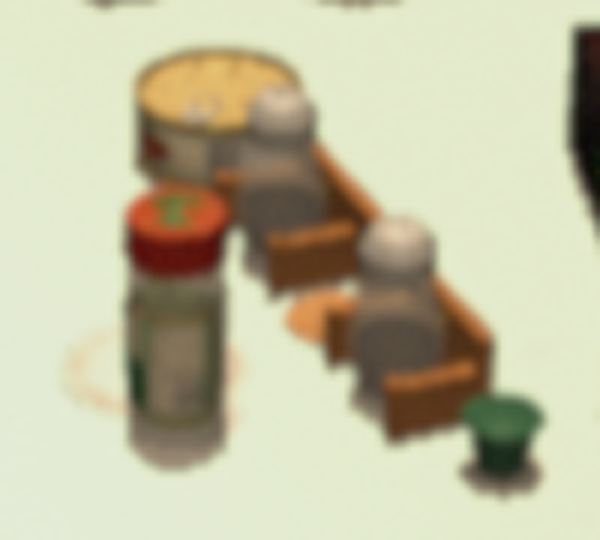

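The top crop, mapped back to full-frame pixels, puts the cap centre at (290.4,241.7) and the mat at (268.1,215.0). The board's top edge runs from about (233.9,211.3) to (298.9,198.5). In the side crop the jar's base centre is at about (249,235) and nothing blocks the path into the middle bay. Now I'll compute the positions.

Run:
```python
from h import *
f=lambda x,y:((x+.5)/7-.5+225,(y+.5)/7-.5+185)
g=lambda x,y:((x+.5)/6-.5+220,(y+.5)/6-.5+160)
jar=plane("top",f(461,400),.106);mat=plane("top",f(305,213),0)
L=plane("top",f(65,183),.044);R=plane("top",f(517,95),.044)
print("jar top",jar,"mat",mat,"L",L,"R",R,np.linalg.norm(L-R))
yl=(L-R)[:2];yl/=np.linalg.norm(yl);x=np.array([yl[1],-yl[0]]);print("yaw",np.arctan2(x[1],x[0]))
print("mid board rel mat",(((L+R)/2)[:2]-mat[:2])@np.c_[x,yl])
print("jar side cap", plane("side",g(180,212),.106))
d=(jar-mat)[:2];print("jar in mat frame",d@x,d@yl)
for n,p in dict(a0=(78,200),a1=(95,292),b0=(224,180),b1=(241,265),c0=(371,150),c1=(388,236),d0=(513,112),d1=(530,205)).items():
    q=plane("top",f(*p),.03);e=(q-mat)[:2];print(n,e@x,e@yl)
print("side mat",plane("side",g(325,315),0), "jar side base bottom edge",plane("side",g(177,467),0))
for n,p in dict(shA=(155,222),shB=(454,165)).items(): 
    q=plane("top",f(*p),.08);e=(q-mat)[:2];print(n,q,e@x,e@yl)
print("capsule",plane("top",f(603,110),.028),"tin",plane("top",(214.5,221.5),.04))
```

```text
jar top [0.4713151  0.01527131 0.106     ] mat [0.55909281 0.08252845 0.        ] L [0.56944923 0.18567568 0.044     ] R [ 0.60556546 -0.01236631  0.044     ] 0.20130824769283392
yaw 0.18038423014295854
mid board rel mat [ 0.02869378 -0.00103849]
jar side cap [0.47479812 0.01800445 0.106     ]
jar in mat frame -0.09841994094927227 -0.05041789344251246
a0 0.02195020892964442 0.09681901583026437
a1 -0.019550846922512202 0.09679621637798465
b0 0.01826813084684296 0.03177629054293864
b1 -0.020177582311907506 0.03140334327272675
c0 0.018869127537407784 -0.03453040631354662
c1 -0.020021015597616362 -0.0346063566031411
d0 0.023392976299921483 -0.09939676743887757
d1 -0.018573146786889785 -0.09865351717509072
side mat [0.55727827 0.09168758 0.        ] jar side base bottom edge [ 0.46598997 -0.01775401  0.        ]
shA [0.54851854 0.1429539  0.08      ] 0.00043808305673057307 0.06134214591040688
shB [0.57109977 0.0162641  0.08      ] -7.618534762912402e-05 -0.0673433314819928
capsule [ 0.60055863 -0.05097707  0.028     ] tin [0.53741936 0.24562082 0.04      ]
```

>>> {"api": "move_arm", "payload": {"targets": [[[0,0,0,0.5,-0.6,0,0.5],[0,0,0,0.5,-0.6,0,0.5],[0,0,0,0.5,-0.6,0,0.5],[0,0,0,0.5,-0.6,0,0.5],[0,0,0,0.5,-0.6,0,0.5]]]}}

```text
time_s: 0.7
tool_pos: [0.2141, -0.4671, 0.2312]
tcp_rot: [0.993, 0.116, -0.0, -0.0]
force: [1.3, 0.3, -0.5]
opening: 0.0213
finger_force: 0.0
```

>>> {"api": "move_arm", "payload": {"targets": [[[0,0,0,0.5,-0.6,0,0.5],[0,0,0,0.5,-0.6,0,0.5],[0,0,0,0.5,-0.6,0,0.5],[0,0,0,0.5,-0.6,0,0.5],[0,0,0,0.5,-0.6,0,0.5]]]}}

```text
time_s: 1.2
tool_pos: [0.2838, -0.3273, 0.2313]
tcp_rot: [0.993, 0.116, 0.0, 0.0]
force: [0.9, 0.6, 0.4]
opening: 0.0216
finger_force: 0.0
```

>>> {"api": "move_arm", "payload": {"targets": [[[0,0,0,0.5,-0.6,0,0.5],[0,0,0,0.5,-0.6,0,0.5],[0,0,0,0.5,-0.6,0,0.5],[0,0,0,0.5,-0.6,0,0.5],[0,0,0,0.5,-0.6,0,0.5]]]}}

```text
time_s: 1.7
tool_pos: [0.3534, -0.1875, 0.2314]
tcp_rot: [0.993, 0.116, 0.0, 0.0]
force: [1.0, -0.4, -0.2]
opening: 0.0213
finger_force: 0.0
```

>>> {"api": "move_arm", "payload": {"targets": [[[0,0,-1,0,0,0,0.5],[0,0,-1,0,0,0,0.5],[0,0,-1,0,0,0,0.5],[0,0,-1,0,0,0,0.5],[0,0,-1,0,0,0,0.5]]]}}

```text
time_s: 2.2
tool_pos: [0.3529, -0.1886, 0.2313]
tcp_rot: [0.88, 0.475, -0.0, -0.0]
force: [0.7, 0.2, 0.5]
opening: 0.0214
finger_force: 0.0
```

>>> {"api": "move_arm", "payload": {"targets": [[[0,1,0,0,0,0,0.5],[0,1,0,0,0,0,0.5],[0,1,0,0,0,0,0.5],[0,1,0,0,0,0,0.5],[0,0,0,0,0,0,0.5]]]}}

```text
time_s: 2.7
tool_pos: [0.3505, -0.1912, 0.2293]
tcp_rot: [0.846, 0.448, 0.253, -0.137]
force: [-0.9, 0.3, -0.1]
opening: 0.0215
finger_force: 0.0
```

```bash
cat >> h.py <<'E'
from scipy.spatial.transform import Rotation as Ro
def go(p,psi,tau):
    s=r.sense();R=Ro.from_quat(s["tcp_rot"]);c,S=np.cos,np.sin
    d=np.array([c(psi),S(psi),0]);z=S(tau)*d-[0,0,c(tau)];x=c(tau)*d+[0,0,S(tau)]
    D=Ro.from_matrix(np.c_[x,np.cross(z,x),z])
    print("t",s["time_s"],"pos",np.round(s["tool_pos"],4),"q",np.round(s["q"],2),"F",np.round(s["force"],1))
    print("shift units",np.round(R.inv().apply(np.array(p)-s["tool_pos"])/.04,2),"then turn units",np.round((R.inv()*D).as_rotvec()/.15,2))
E
python3 - <<'E'
from h import *
go([.434,-.042,.10],.98,.6)
E
```

```text
t 2.7 pos [ 0.3505 -0.1912  0.2293] q [ 1.05  0.21 -0.22  2.09 -0.59  1.09  0.58] F [-0.9  0.3 -0.1]
shift units [ 1.77 -0.34  5.04] then turn units [-0.02  0.11 -0.05]
```

>>> {"api": "move_arm", "payload": {"targets": [[[0,0,0,0.35,-0.07,0.9,0.5],[0,0,0,0.35,-0.07,0.9,0.5],[0,0,0,0.35,-0.07,0.9,0.5],[0,0,0,0.35,-0.07,0.9,0.5],[0,0,0,0.35,-0.07,0.9,0.5]]]}}

```text
time_s: 3.2
tool_pos: [0.428, -0.0479, 0.118]
tcp_rot: [0.845, 0.453, 0.25, -0.136]
force: [0.8, -0.8, 0.0]
opening: 0.0213
finger_force: 0.0
```

Run:
```python
from h import *
go([.428,-.05,.013],.98,.6)
s=r.capture("side");a=cv2.resize(s[150:280,160:330],None,fx=4,fy=4,interpolation=cv2.INTER_CUBIC)
cv2.imwrite("pics/s1.png",a[:,:,::-1])
```

```text
t 3.2 pos [ 0.428  -0.0479  0.118 ] q [ 0.8   0.36 -0.43  2.3  -0.84  0.58  0.55] F [ 0.8 -0.8  0. ]
shift units [-1.47  0.04  2.18] then turn units [-0.03  0.15  0.01]
```

View pics/s1.png

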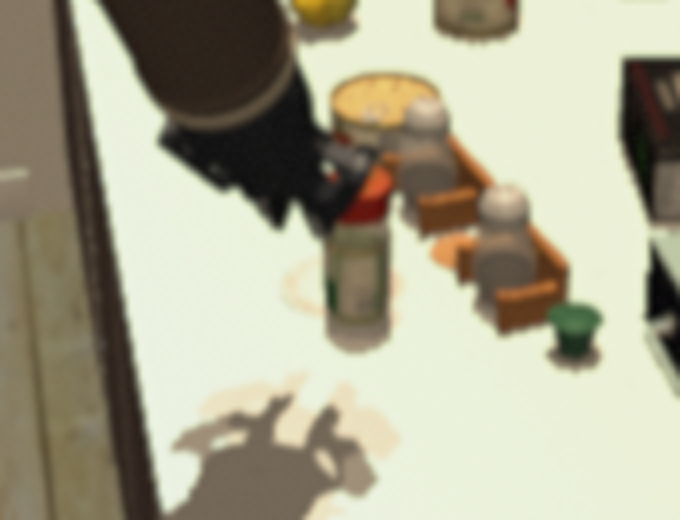

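The fingers are behind and above the jar, with their tips near crop pixel (340,190). The jar is still untouched at (358,270), so I'm descending behind it.

>>> {"api": "move_arm", "payload": {"targets": [[[0,0,0,-0.4,0,0.5,0.5],[0,0,0,-0.4,0,0.5,0.5],[0,0,0,-0.4,0,0.5,0.5],[0,0,0,-0.3,0,0.4,0.5],[0,0,0,0,0,0,0.5]]]}}

```text
time_s: 3.75
tool_pos: [0.4217, -0.0557, 0.0206]
tcp_rot: [0.845, 0.452, 0.25, -0.138]
force: [-0.8, -0.5, 1.1]
opening: 0.0212
finger_force: 0.0
```

Run:
```python
from h import *
go([.428,-.05,.012],.98,.6)
t=r.capture("top");a=cv2.resize(t[185:285,225:325],None,fx=6,fy=6,interpolation=cv2.INTER_CUBIC)
cv2.imwrite("pics/t1.png",a[:,:,::-1])
```

```text
t 3.75 pos [ 0.4217 -0.0557  0.0206] q [ 0.91  0.62 -0.55  2.35 -1.    0.32  0.84] F [-0.8 -0.5  1.1]
shift units [0.06 0.05 0.29] then turn units [-0.05  0.14 -0.01]
```

View pics/t1.png

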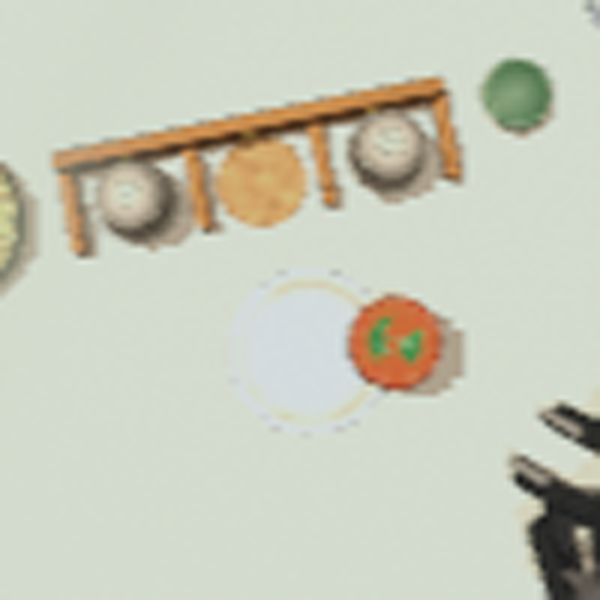

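The open fork's tips are at crop pixels (548,410) and (515,462), pointing along the line to the cap at (395,342), so it is well aligned. I'll lower it 8 mm and approach.

>>> {"api": "move_arm", "payload": {"targets": [[[0,0,0,-0.11,0,0.17,0.5],[0,0,0,0.3,0,0.2,0.5],[0,0,0,0.3,0,0.2,0.5],[0,0,0,0.3,0,0.2,0.5],[0,0,0,0,0,0,0.5]]]}}

```text
time_s: 4.3
tool_pos: [0.4476, -0.0176, 0.0144]
tcp_rot: [0.844, 0.454, 0.251, -0.137]
force: [0.2, -0.1, 0.5]
opening: 0.0211
finger_force: 0.0
```

Run:
```python
from h import *
go([.473-.028*.557,.0165-.028*.83,.012],.98,.58)
print("proj of tcp earlier",proj("top",[.4217,-.0557,.0206]),"seen tip mid ~(313.1,257.2)")
d=np.array([.473,.0165])-.0*0;m=np.array([.559,.082]);x=np.array([.984,.179]);y=np.array([-.179,.984])
w=m-.048*x;print("waypoint jar",w,"TCP there",w-.028*np.array([.557,.83]))
```

```text
t 4.3 pos [ 0.4476 -0.0176  0.0144] q [ 0.85  0.66 -0.63  2.34 -1.09  0.22  0.83] F [ 0.2 -0.1  0.5]
shift units [0.27 0.06 0.25] then turn units [-0.04 -0.    0.03]
proj of tcp earlier [313.24199435 258.30144962] seen tip mid ~(313.1,257.2)
waypoint jar [0.511768 0.073408] TCP there [0.496172 0.050168]
```

>>> {"api": "move_arm", "payload": {"targets": [[[0,-0.7,0,0,0,0,0.5],[0,0,0,0.11,0.03,0.07,0.5],[0,0,0,0.11,0.03,0.07,0.5],[0,0,0,0.11,0,0.06,0.5],[0,0,0,0.11,0,0.06,0.5]]]}}

```text
time_s: 4.8
tool_pos: [0.4586, -0.0046, 0.0109]
tcp_rot: [0.854, 0.457, 0.217, -0.121]
force: [-0.9, -0.4, 1.2]
opening: 0.0211
finger_force: 0.4
```

>>> {"api": "move_arm", "payload": {"targets": [[[0,0,0,0.11,0,0.06,0.5],[0,0,0,0.11,0,0.06,0.5],[0,0,0,0.11,0,0.06,0.5],[0,0,0,0.11,0,0.06,0.5],[0,0,0,0,0,0,0.5]]]}}

```text
time_s: 5.3
tool_pos: [0.4701, 0.0129, 0.0113]
tcp_rot: [0.854, 0.458, 0.217, -0.12]
force: [-0.3, 0.8, -0.6]
opening: 0.0217
finger_force: 0.1
```

```bash
cat >> h.py <<'E'
def jar():
    m=np.array([.559,.082]);A=np.c_[[.984,.179],[-.179,.984]]
    t=r.capture("top");s=r.capture("side")
    for n,im in(("top",t),("side",s)):
        h=cv2.cvtColor(im,cv2.COLOR_RGB2HSV)
        k=cv2.inRange(h,(0,130,110),(12,255,255))|cv2.inRange(h,(170,130,110),(180,255,255))
        if n=="top":
            k[:200]=0;k[265:]=0;k[:,:250]=0;k[:,315:]=0;k[h[...,2]==0]=0
            k=cv2.morphologyEx(k,cv2.MORPH_CLOSE,np.ones((5,5)));c=max(cv2.findContours(k,0,2)[0],key=cv2.contourArea)
            (u,v),rad=cv2.minEnclosingCircle(c);p=plane(n,(u,v),.106);print(n,(round(u,1),round(v,1)),round(rad,1),p[:2].round(4),"in mat",((p[:2]-m)@A).round(4))
    return t,s
E
python3 - <<'E'
from h import *
go([.496,.050,.012],.98,.48);t,s=jar()
a=cv2.resize(t[185:265,225:325],None,fx=6,fy=6,interpolation=cv2.INTER_CUBIC)
b=cv2.resize(s[150:270,200:300],None,fx=4,fy=4,interpolation=cv2.INTER_CUBIC)
c=np.zeros((480,1000,3),np.uint8);c[:480,:600]=a;c[:480,600:]=b;c=cv2.resize(c,(800,384))
cv2.imwrite("pics/c2.png",c[:,:,::-1])
E
```

```text
t 5.3 pos [0.4701 0.0129 0.0113] q [ 0.61  0.61 -0.52  2.31 -1.09  0.2   0.68] F [-0.3  0.8 -0.6]
shift units [1.   0.03 0.53] then turn units [-0.06 -0.15  0.01]
top (284.2, 237.2) 7.5 [0.4844 0.0329] in mat [-0.0822 -0.0349]
```

View pics/c2.png

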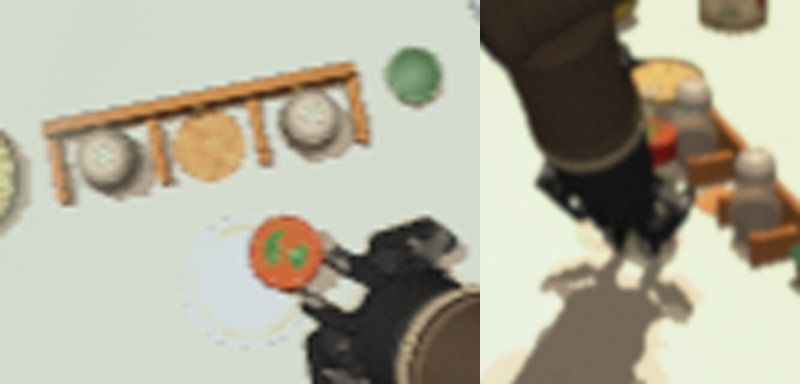

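The jar's cap, at (286,253) in the composite, sits centred in the fork. It has slid upright and nothing else has moved, so I'll keep pushing.

>>> {"api": "move_arm", "payload": {"targets": [[[0,0,0,0.11,0,0.06,0.5],[0,0,0,0.11,0,0.06,0.5],[0,0,0,0.11,0,0.06,0.5],[0,0,0,0.11,0,0.06,0.5],[0,0,0,0.11,0,0.06,0.5]]]}}

```text
time_s: 5.9
tool_pos: [0.4839, 0.0335, 0.0112]
tcp_rot: [0.854, 0.457, 0.217, -0.12]
force: [0.0, -0.6, 0.8]
opening: 0.0213
finger_force: 0.3
```

>>> {"api": "move_arm", "payload": {"targets": [[[0,0,0,0.11,0,0.06,0.5],[0,0,0,0.11,0,0.06,0.5],[0,0,0,0.11,0,0.06,0.5],[0,0,0,0.06,0,0.03,0.5],[0,0,0,0,0,0,0.5]]]}}

```text
time_s: 6.4
tool_pos: [0.4936, 0.0484, 0.0114]
tcp_rot: [0.854, 0.458, 0.217, -0.12]
force: [-0.4, -0.6, 0.3]
opening: 0.0213
finger_force: 0.0
```

Run:
```python
from h import *
go([.496,.050,.012],.98,.48);t,s=jar()
```

```text
t 6.4 pos [0.4936 0.0484 0.0114] q [ 0.52  0.61 -0.52  2.29 -1.13  0.17  0.63] F [-0.4 -0.6  0.3]
shift units [0.07 0.03 0.02] then turn units [-0.06 -0.14  0.01]
top (272.2, 229.0) 7.7 [0.5084 0.0672] in mat [-0.0524 -0.0055]
```

>>> {"api": "move_arm", "payload": {"targets": [[[0,0,0,-0.22,0,-0.13,0.5],[0,0,0,-0.22,0,-0.13,0.5],[0,0,0,-0.22,0,-0.13,0.5],[0,0,0,-0.22,0,-0.13,0.5],[0,0,0,0,0,0,0.5]]]}}

```text
time_s: 7.0
tool_pos: [0.4699, 0.0118, 0.0124]
tcp_rot: [0.855, 0.456, 0.217, -0.12]
force: [-1.2, -0.2, 0.2]
opening: 0.0215
finger_force: 0.0
```

>>> {"api": "move_arm", "payload": {"targets": [[[-0.45,0,0.82,0,0,0,0.5],[-0.45,0,0.82,0,0,0,0.5],[-0.45,0,0.82,0,0,0,0.5],[-0.45,0,0.82,0,0,0,0.5],[-0.45,0,0.82,0,0,0,0.5]]]}}

```text
time_s: 7.5
tool_pos: [0.4913, -0.0106, 0.0664]
tcp_rot: [0.965, 0.158, 0.203, -0.058]
force: [0.6, 0.4, -0.0]
opening: 0.0216
finger_force: 0.0
```

Run:
```python
from h import *
go([.4565,.0523,.012],.28,.5);jar()
```

```text
t 7.5 pos [ 0.4913 -0.0106  0.0664] q [ 0.24  0.37 -0.23  2.38 -1.32  0.12  0.1 ] F [ 0.6  0.4 -0. ]
shift units [-0.87 -1.71  1.19] then turn units [-0.44  0.53  0.18]
top (272.2, 229.0) 7.7 [0.5084 0.0672] in mat [-0.0524 -0.0055]
```

Run:
```python
from h import *
go([.44,-.04,.22],.28,.0)
```

```text
t 7.6 pos [ 0.4917 -0.0068  0.0667] q [ 0.24  0.37 -0.22  2.38 -1.32  0.12  0.1 ] F [0.2 1.3 1.4]
shift units [ 0.21  0.17 -4.12] then turn units [-0.39 -2.81  0.37]
```

>>> {"api": "move_arm", "payload": {"targets": [[[0,0,0,0.04,0.03,-0.82,0.5],[0,0,0,0.04,0.03,-0.82,0.5],[0,0,0,0.04,0.03,-0.82,0.5],[0,0,0,0.04,0.03,-0.82,0.5],[0,0,0,0.04,0.03,-0.82,0.5]]]}}

```text
time_s: 8.1
tool_pos: [0.4415, -0.0421, 0.2089]
tcp_rot: [0.964, 0.164, 0.201, -0.056]
force: [0.7, 1.3, 0.5]
opening: 0.0213
finger_force: 0.0
```

>>> {"api": "move_arm", "payload": {"targets": [[[-0.1,-0.7,0.1,0,0,0,0.5],[-0.1,-0.7,0.1,0,0,0,0.5],[-0.1,-0.7,0.1,0,0,0,0.5],[-0.1,-0.7,0.1,0,0,0,0.5],[0,0,0,0,0,0,0.5]]]}}

```text
time_s: 8.6
tool_pos: [0.4445, -0.0399, 0.2079]
tcp_rot: [0.99, 0.139, 0.001, 0.0]
force: [0.4, 0.5, -0.8]
opening: 0.0215
finger_force: 0.0
```

Run:
```python
from h import *
go([.44,-.04,.22],.78,-.3)
```

```text
t 8.6 pos [ 0.4445 -0.0399  0.2079] q [-0.29  0.16  0.3   2.04 -0.06  0.95 -1.25] F [ 0.4  0.5 -0.8]
shift units [-0.11 -0.03 -0.3 ] then turn units [-0.49 -1.96 -3.32]
```

Run:
```python
from h import *
go([.43,-.03,.06],1.5,-.5)
```

```text
t 8.6 pos [ 0.4445 -0.0399  0.2079] q [-0.29  0.16  0.3   2.04 -0.06  0.95 -1.25] F [ 0.4  0.5 -0.8]
shift units [-0.29 -0.34  3.7 ] then turn units [-2.02 -2.91 -7.97]
```

>>> {"api": "move_arm", "payload": {"targets": [[[-0.2,-0.29,-0.8,0,0,0,0.5],[-0.2,-0.29,-0.8,0,0,0,0.5],[-0.2,-0.29,-0.8,0,0,0,0.5],[-0.2,-0.29,-0.8,0,0,0,0.5],[-0.2,-0.29,-0.8,0,0,0,0.5]]]}}

```text
time_s: 9.1
tool_pos: [0.4418, -0.0415, 0.2078]
tcp_rot: [0.897, 0.424, -0.094, 0.087]
force: [-0.6, 0.1, 0.5]
opening: 0.021
finger_force: 0.0
```

>>> {"api": "move_arm", "payload": {"targets": [[[-0.2,-0.29,-0.8,0,0,0,0.5],[-0.2,-0.29,-0.8,0,0,0,0.5],[-0.2,-0.29,-0.8,0,0,0,0.5],[-0.2,-0.29,-0.8,0,0,0,0.5],[-0.2,-0.29,-0.8,0,0,0,0.5]]]}}

```text
time_s: 9.6
tool_pos: [0.4417, -0.0415, 0.2076]
tcp_rot: [0.707, 0.663, -0.18, 0.166]
force: [-0.3, 0.5, 0.1]
opening: 0.0214
finger_force: 0.0
```

Run:
```python
from h import *
go([.43,-.03,.06],1.5,-.5)
```

```text
t 9.6 pos [ 0.4417 -0.0415  0.2076] q [-0.49  0.26  0.11  2.03  0.46  1.13 -0.7 ] F [-0.3  0.5  0.1]
shift units [ 1.99 -0.29  3.12] then turn units [-0.01 -0.03  0.05]
```

>>> {"api": "move_arm", "payload": {"targets": [[[0,0,0,0.18,-0.17,0.6,0.5],[0,0,0,0.18,-0.17,0.6,0.5],[0,0,0,0.18,-0.17,0.6,0.5],[0,0,0,0.18,-0.17,0.6,0.5],[0,0,0,0.18,-0.17,0.6,0.5]]]}}

```text
time_s: 10.1
tool_pos: [0.405, -0.0643, 0.0843]
tcp_rot: [0.709, 0.661, -0.18, 0.165]
force: [1.0, -0.4, 0.1]
opening: 0.021
finger_force: 0.0
```

Run:
```python
from h import *
go([.40,-.07,.05],2.3,-.5);go([.40,-.07,.05],3.32,-.6)
```

```text
t 10.1 pos [ 0.405  -0.0643  0.0843] q [-0.48  0.42  0.13  2.24  0.56  0.79 -0.88] F [ 1.  -0.4  0.1]
shift units [ 0.27 -0.11  0.83] then turn units [-2.56 -0.06 -4.68]
t 10.1 pos [ 0.405  -0.0643  0.0843] q [-0.48  0.42  0.13  2.24  0.56  0.79 -0.88] F [ 1.  -0.4  0.1]
shift units [ 0.27 -0.11  0.83] then turn units [ -6.32  -0.53 -10.37]
```

>>> {"api": "move_arm", "payload": {"targets": [[[0,0,0,0.15,-0.05,0.44,0.5],[0,0,0,0.15,-0.05,0.44,0.5],[-0.5,0,-0.8,0,0,0,0.5],[-0.5,0,-0.8,0,0,0,0.5],[-0.5,0,-0.8,0,0,0,0.5]]]}}

```text
time_s: 10.6
tool_pos: [0.4004, -0.0696, 0.0482]
tcp_rot: [0.555, 0.795, -0.131, 0.208]
force: [1.2, -0.6, -0.1]
opening: 0.0212
finger_force: 0.0
```

>>> {"api": "move_arm", "payload": {"targets": [[[-0.5,0,-0.8,0,0,0,0.5],[-0.5,0,-0.8,0,0,0,0.5],[-0.5,0,-0.8,0,0,0,0.5],[0,0,0,0,0,0,0.5]]]}}

```text
time_s: 11.0
tool_pos: [0.3937, -0.0764, 0.0421]
tcp_rot: [0.437, 0.865, -0.108, 0.224]
force: [0.3, -0.4, 0.5]
opening: 0.0213
finger_force: 0.0
```

Run:
```python
from h import *
go([.40,-.07,.05],2.3,-.5);go([.40,-.07,.05],3.32,-.65)
```

```text
t 11.0 pos [ 0.3937 -0.0764  0.0421] q [-0.3   0.41 -0.13  2.57  1.51  0.54 -1.24] F [ 0.3 -0.4  0.5]
shift units [-0.06  0.22 -0.19] then turn units [-0.24  0.02 -0.56]
t 11.0 pos [ 0.3937 -0.0764  0.0421] q [-0.3   0.41 -0.13  2.57  1.51  0.54 -1.24] F [ 0.3 -0.4  0.5]
shift units [-0.06  0.22 -0.19] then turn units [-4.   -0.85 -6.24]
```

Run:
```python
from h import *
go([.435,-.07,.045],3.32,-.65)
```

```text
t 11.0 pos [ 0.3937 -0.0764  0.0421] q [-0.3   0.41 -0.13  2.57  1.51  0.54 -1.24] F [ 0.3 -0.4  0.5]
shift units [-0.46  0.93  0.18] then turn units [-4.   -0.85 -6.24]
```

>>> {"api": "move_arm", "payload": {"targets": [[[0,0,0,-0.23,0.46,0.09,0.5],[0,0,0,-0.23,0.46,0.09,0.5],[-0.5,-0.1,-0.78,0,0,0,0.5],[-0.5,-0.1,-0.78,0,0,0,0.5],[-0.5,-0.1,-0.78,0,0,0,0.5]]]}}

```text
time_s: 11.5
tool_pos: [0.4355, -0.0716, 0.0367]
tcp_rot: [0.296, 0.917, -0.087, 0.253]
force: [0.3, -1.4, -1.1]
opening: 0.0212
finger_force: 0.0
```

>>> {"api": "move_arm", "payload": {"targets": [[[-0.5,-0.1,-0.78,0,0,0,0.5],[-0.5,-0.1,-0.78,0,0,0,0.5],[-0.5,-0.1,-0.78,0,0,0,0.5],[-0.5,-0.1,-0.78,0,0,0,0.5],[0,0,0,0,0,0,0.5]]]}}

```text
time_s: 12.0
tool_pos: [0.4307, -0.0742, 0.004]
tcp_rot: [0.149, 0.957, -0.082, 0.233]
force: [-3.0, -4.2, 26.7]
opening: 0.0206
finger_force: 13.8
```

Run:
```python
from h import *
go([.4545,.0517,.015],3.42,-.65);jar()
```

```text
t 12.0 pos [ 0.4307 -0.0742  0.004 ] q [ 0.66  0.89 -1.23  2.57  1.83  1.18 -0.69] F [-3.  -4.2 26.7]
shift units [ 0.14  3.13 -0.71] then turn units [-2.68 -1.2  -3.11]
top (272.2, 229.0) 7.7 [0.5084 0.0672] in mat [-0.0524 -0.0055]
```

>>> {"api": "move_arm", "payload": {"targets": [[[0,0,0,-0.45,0,-0.85,0.5],[0,0,0,0,0.5,0,0.5],[0,0,0,0,0.5,0,0.5],[0,0,0,0,0,0,0.5]]]}}

```text
time_s: 12.5
tool_pos: [0.4452, -0.0298, 0.0379]
tcp_rot: [0.147, 0.958, -0.084, 0.233]
force: [-0.3, -0.1, 0.6]
opening: 0.0213
finger_force: 0.0
```

Run:
```python
from h import *
go([.45,.0,.05],3.42,-.65)
t=r.capture("top")
cv2.imwrite("pics/t3.png",cv2.resize(t[180:380,200:400],None,fx=3,fy=3)[:,:,::-1])
```

```text
t 12.5 pos [ 0.4452 -0.0298  0.0379] q [ 0.55  0.75 -1.22  2.51  1.67  1.09 -0.67] F [-0.3 -0.1  0.6]
shift units [-0.06  0.71 -0.38] then turn units [-2.69 -1.2  -3.08]
```

View pics/t3.png

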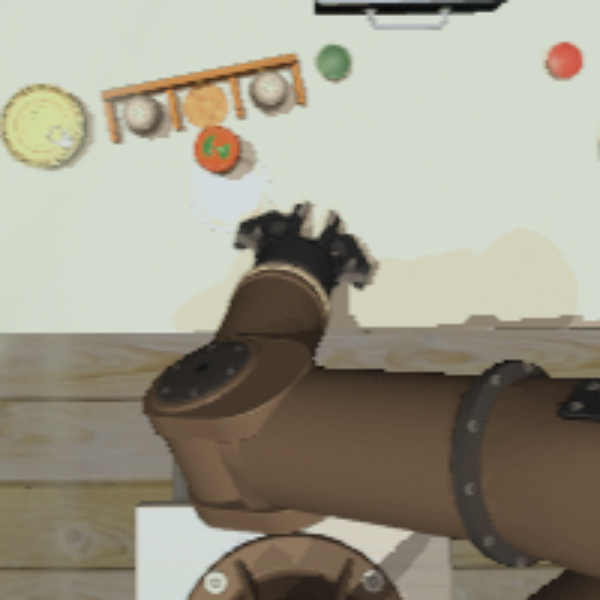

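The fork now points forward between the robot and the jar, with its tips at (302,212) and (330,215). The jar's cap at (217,150) and the shakers are undisturbed. The elbow has swung out to the right. I'll shift across behind the jar, then trim the yaw.

>>> {"api": "move_arm", "payload": {"targets": [[[0,0,0,0,0.5,-0.1,0.5],[0,0,0,0,0.5,0,0.5],[0,0,0,0.1,0.5,0,0.5],[0,0,0,0.1,0.5,0,0.5],[0,0,0,0,0,0,0.5]]]}}

```text
time_s: 13.05
tool_pos: [0.462, 0.0485, 0.0298]
tcp_rot: [0.147, 0.958, -0.083, 0.233]
force: [0.1, -0.4, 0.5]
opening: 0.0214
finger_force: 0.0
```

Run:
```python
from h import *
go([.445,.045,.04],3.42,-.6)
```

```text
t 13.05 pos [0.462  0.0485 0.0298] q [ 0.32  0.81 -1.2   2.42  1.6   1.19 -0.76] F [ 0.1 -0.4  0.5]
shift units [ 0.22 -0.24 -0.38] then turn units [-2.6  -0.88 -3.15]
```

>>> {"api": "move_arm", "payload": {"targets": [[[0,0,0,0.2,-0.2,-0.4,0.5],[-0.6,-0.2,-0.7,0,0,0,0.5],[-0.6,-0.2,-0.7,0,0,0,0.5],[0,0,0,0,0,0,0.5]]]}}

```text
time_s: 13.45
tool_pos: [0.4473, 0.0424, 0.042]
tcp_rot: [0.024, 0.963, -0.027, 0.266]
force: [0.1, -1.0, -0.3]
opening: 0.0212
finger_force: 0.0
```

Run:
```python
from h import *
go([.455,.052,.015],3.42,-.55)
```

```text
t 13.45 pos [0.4473 0.0424 0.042 ] q [ 0.46  0.73 -1.22  2.57  1.85  1.02 -0.68] F [ 0.1 -1.  -0.3]
shift units [0.19 0.28 0.66] then turn units [-1.39 -0.11 -1.8 ]
```

Run:
```python
from h import *
go([.464,.060,.02],3.26,-.55)
```

```text
t 13.45 pos [0.4473 0.0424 0.042 ] q [ 0.46  0.73 -1.22  2.57  1.85  1.02 -0.68] F [ 0.1 -1.  -0.3]
shift units [-0.06  0.48  0.66] then turn units [-0.84 -0.09 -0.89]
```

>>> {"api": "move_arm", "payload": {"targets": [[[0,0,0,-0.03,0.24,0.33,0.5],[0,0,0,-0.03,0.24,0.33,0.5],[-0.42,0,-0.45,0,0,0,0.5],[-0.42,0,-0.45,0,0,0,0.5],[0,0,0,0,0,0,0.5]]]}}

```text
time_s: 13.95
tool_pos: [0.4607, 0.0594, 0.0182]
tcp_rot: [-0.057, 0.963, 0.016, 0.261]
force: [0.1, -0.4, 0.5]
opening: 0.0215
finger_force: 0.0
```

Run:
```python
from h import *
go([.464,.060,.015],3.32,-.55)
s=r.sense();z=Ro.from_quat(s["tcp_rot"]).apply([0,0,1]);print("tip psi",np.arctan2(z[1],z[0]),"tilt",np.arccos(-z[2]));jar()
```

```text
t 13.95 pos [0.4607 0.0594 0.0182] q [ 0.54  0.81 -1.18  2.56  2.04  0.93 -0.54] F [ 0.1 -0.4  0.5]
shift units [-0.03  0.01  0.11] then turn units [-0.2  -0.13 -0.34]
tip psi 0.11911289677030491 tilt 0.5300904669412032
top (272.2, 229.0) 7.7 [0.5084 0.0672] in mat [-0.0524 -0.0055]
```

>>> {"api": "move_arm", "payload": {"targets": [[[0,0,0,-0.17,0.03,0.15,0.5],[0,0,0,-0.17,0.03,0.15,0.5],[0,0,0,-0.11,0.02,0.06,0.5],[0,0,0,-0.11,0.02,0.06,0.5],[0,0,0,-0.11,0.02,0.06,0.5]]]}}

```text
time_s: 14.55
tool_pos: [0.4956, 0.0717, 0.0172]
tcp_rot: [-0.058, 0.963, 0.017, 0.264]
force: [-1.1, -0.3, 0.2]
opening: 0.0212
finger_force: 0.3
```

>>> {"api": "move_arm", "payload": {"targets": [[[0,0,0,-0.11,0.02,0.06,0.5],[0,0,0,-0.11,0.02,0.06,0.5],[0,0,0,-0.11,0.02,0.06,0.5],[0,0,0,-0.11,0.02,0.06,0.5],[0,0,0,0,0,0,0.5]]]}}

```text
time_s: 15.05
tool_pos: [0.5157, 0.0772, 0.0183]
tcp_rot: [-0.058, 0.962, 0.017, 0.265]
force: [-0.2, 0.2, -0.5]
opening: 0.0214
finger_force: 0.1
```

Run:
```python
from h import *
go([.535,.078,.015],3.32,-.55);t,s=jar()
a=cv2.resize(t[185:265,225:325],None,fx=6,fy=6,interpolation=cv2.INTER_CUBIC)
b=cv2.resize(s[150:270,200:300],None,fx=4,fy=4,interpolation=cv2.INTER_CUBIC)
c=cv2.resize(np.hstack([a,b]),(800,384))
cv2.imwrite("pics/c4.png",c[:,:,::-1])
```

```text
t 15.05 pos [0.5157 0.0772 0.0183] q [ 0.52  0.83 -1.14  2.43  2.    0.88 -0.43] F [-0.2  0.2 -0.5]
shift units [-0.37 -0.04  0.32] then turn units [-0.18 -0.09 -0.33]
top (268.1, 216.5) 7.8 [0.5447 0.0788] in mat [-0.0146 -0.0006]
```

View pics/c4.png

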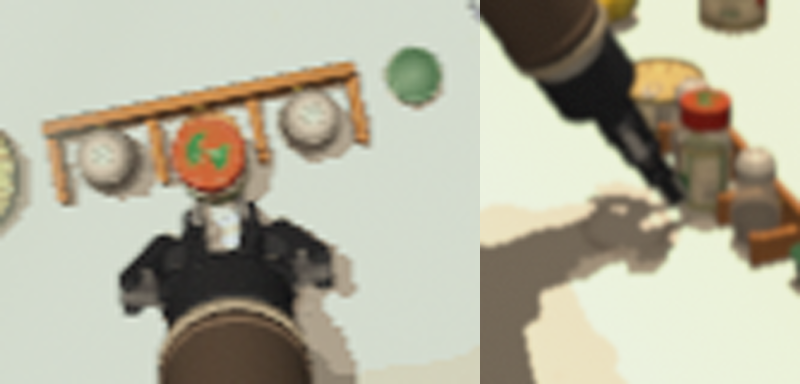

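The jar's cap, at (208,155) in the composite, is centred between the dividers about 15 mm short, and it is upright in the side view at (705,150). I'll narrow the fork slightly and finish the push gently.

>>> {"api": "move_arm", "payload": {"targets": [[[0,0,0,0,0,0,0.7],[0,0,0,-0.08,0.01,0.06,0.7],[0,0,0,-0.08,0.01,0.06,0.7],[0,0,0,-0.08,0.01,0.06,0.7],[0,0,0,0,0,0,0.7]]]}}

```text
time_s: 15.65
tool_pos: [0.5273, 0.0798, 0.0168]
tcp_rot: [-0.058, 0.962, 0.017, 0.265]
force: [-0.7, 0.0, -0.1]
opening: 0.0129
finger_force: 0.1
```

Run:
```python
from h import *
go([.535,.078,.015],3.32,-.55);t,s=jar()
```

```text
t 15.65 pos [0.5273 0.0798 0.0168] q [ 0.51  0.84 -1.13  2.41  1.99  0.87 -0.41] F [-0.7  0.  -0.1]
shift units [-0.14 -0.07  0.13] then turn units [-0.18 -0.09 -0.34]
top (267.5, 212.5) 7.9 [0.5563 0.0803] in mat [-0.0029 -0.0012]
```

>>> {"api": "move_arm", "payload": {"targets": [[[0,0,0,-0.04,0.01,0.03,0.7],[0,0,0,-0.04,0.01,0.03,0.7],[0,0,0,0,0,0,0.7]]]}}

```text
time_s: 16.05
tool_pos: [0.5306, 0.081, 0.0163]
tcp_rot: [-0.058, 0.963, 0.017, 0.264]
force: [-0.6, -0.2, 0.5]
opening: 0.0126
finger_force: 0.3
```

Run:
```python
from h import *
go([.535,.078,.015],3.32,-.55);t,s=jar()
```

```text
t 16.05 pos [0.5306 0.081  0.0163] q [ 0.51  0.84 -1.13  2.4   1.99  0.86 -0.41] F [-0.6 -0.2  0.5]
shift units [-0.07 -0.09  0.08] then turn units [-0.18 -0.09 -0.33]
top (267.5, 211.5) 7.9 [0.5593 0.0803] in mat [-0.0001 -0.0018]
```

One more small nudge to feel for the board.

>>> {"api": "move_arm", "payload": {"targets": [[[0,0,0,-0.025,0,0.015,0.7],[0,0,0,-0.025,0,0.015,0.7],[0,0,0,0,0,0,0.7]]]}}

```text
time_s: 16.45
tool_pos: [0.532, 0.0812, 0.016]
tcp_rot: [-0.059, 0.963, 0.017, 0.264]
force: [-4.5, -1.2, 3.2]
opening: 0.0128
finger_force: 2.3
```

Run:
```python
from h import *
go([.535,.078,.015],3.32,-.55);t,s=jar()
```

```text
t 16.45 pos [0.532  0.0812 0.016 ] q [ 0.51  0.84 -1.12  2.39  1.99  0.86 -0.4 ] F [-4.5 -1.2  3.2]
shift units [-0.04 -0.09  0.06] then turn units [-0.18 -0.1  -0.33]
top (267.2, 211.3) 7.9 [0.5599 0.0811] in mat [ 0.0007 -0.001 ]
```

The force has risen to 4.5 N, so the jar is against the board. Now I'll retreat.

>>> {"api": "move_arm", "payload": {"targets": [[[0,0,0,0.05,0,-0.03,0.7],[0,0,0,0.2,0,-0.12,0.7],[0,0,0,0.4,0,-0.25,0.7],[0,0,0,0.4,0,-0.25,0.7],[0,0,0,0,0,0,0.7]]]}}

```text
time_s: 17.05
tool_pos: [0.481, 0.0748, 0.0168]
tcp_rot: [-0.059, 0.963, 0.017, 0.263]
force: [-0.8, -1.2, 0.1]
opening: 0.0126
finger_force: 0.0
```

Run:
```python
from h import *
go([.535,.078,.015],3.32,-.55);t,s=jar()
a=cv2.resize(t[185:265,225:325],None,fx=6,fy=6,interpolation=cv2.INTER_CUBIC)
b=cv2.resize(s[150:270,200:300],None,fx=4,fy=4,interpolation=cv2.INTER_CUBIC)
cv2.imwrite("pics/c5.png",cv2.resize(np.hstack([a,b]),(800,384))[:,:,::-1])
```

```text
t 17.05 pos [0.481  0.0748 0.0168] q [ 0.51  0.83 -1.16  2.51  2.02  0.92 -0.52] F [-0.8 -1.2  0.1]
shift units [-1.14 -0.09  0.73] then turn units [-0.18 -0.1  -0.32]
top (267.2, 211.3) 7.9 [0.5599 0.0811] in mat [ 0.0007 -0.001 ]
```

View pics/c5.png

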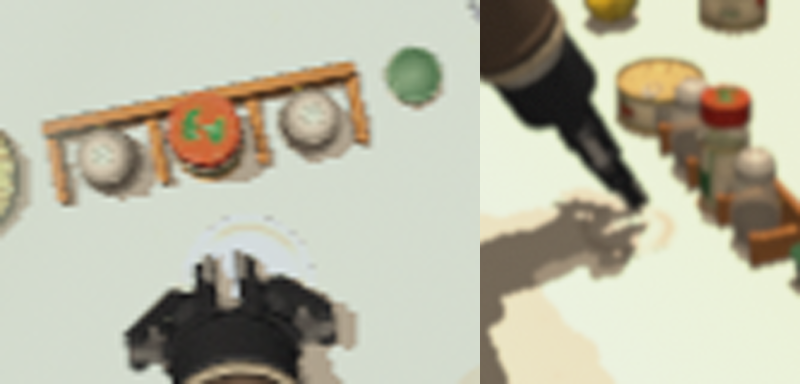

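The jar stands upright against the board in the middle bay, with its cap at (204,132) in the composite. The fingers are well clear, and the shakers and capsule are where they started.

```bash
python3 -c "
from bench import r
print(r.finish_job())"
```

```text
the job is handed in; nothing more can be done
None
```

I pushed the jar upright into the tidy's empty middle bay, right up against the back board, moved the arm clear and handed the job in; the final pictures show the two shakers undisturbed, but the hand-in returned no verdict.

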